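# Pack out the gap under a specimen hold-down and keep it clamped

## Robot

A 6-joint arm with a two-finger parallel gripper is mounted at the origin on a cart in front of the work surface, level with it; the furniture and walls round the work are solid. World frame = base frame: x ahead of the robot, y to its left, z up, the work surface at z = 0. Lengths are in m, angles in rad, forces in N, time in s.
With the tool pointing down it reaches from about 0.35 to 0.775 m from the base axis. Payload 5.5 kg.
Tool frame: the origin (TCP) lies where the fingers leave the gripper's body, on its centre line; the fingertips stand env.tip_reach ahead of it and the grasp point (between the pads) lies 54 mm ahead of it (env.tip_reach is the distance from the TCP to the fingertips, in m); z points along the fingers, y is the line along which they close (so a half turn about z gives the same grasp; the last joint's range is limited). The gripper opens to 85 mm and grips with 20 to 120 N. Pads are 22 mm wide; open, the fingers measure 114 mm over their backs; the gripper's body (76 mm by 85 mm) begins 54 mm behind the grasp point. The pads swing forward as they close: fully open they stand 13 mm farther back than shut.
Start: joints at [-1.253, 0.313, 0.046, 1.304, 0, 1.431], TCP at [0.254, -0.516, 0.304] pointing down, gripper open.
Joint ranges: [-2.76, 2.76], [-0.86, 1.69], [-1.03, 1.26], [-2.2, 2.34], [-1.47, 1.5], [-3.14, 3.14]. Speed limits (rad/s): [2.57, 2.57, 3.14, 3.14, 3.14, 3.14].

## Interface

Orientations are given as a unit quaternion [w, x, y, z].
In Python, from workcell import status, optics, hand_in, env gives the robot as it stands.
- The arm moves only by the shell command python3 -m handwheel 'ROWS' [FORCE]. ROWS is a JSON object whose one key "deltas" holds a list of rows, each a list of 5 numbers: the opening, from -1 (shut) to 1 (fully open), then the shift along the tool's x, y, z in units of 40 mm (1.0 is 40 mm), then the turn about the tool's z in units of 10 degrees (1.0 is 10 degrees). In form: {"deltas": [[jaw, x, y, z, roll], ...]}. A call has 1 to 20 rows; each row shifts and turns the commanded pose from where the row before left it, along the tool's axes as they then stand; what a row does not reach is not made up. A row lasts 1/8 s, in which the tool goes at most 62.5 mm and 10.7 degrees, less where a joint would pass 70% of its speed; a pose out of reach is approached as far as the arm can. A call is refused whole if a number of a shift passes 1 or a number of a turn 1, either way. A call with a gripper value outside its range is refused whole. The fingers move at their own pace and stop on an object; FORCE is the grip in N (left out, the last holds). Time passes only in rows, so rows that do not move let the fingers close. It gives the time, the measured TCP pose, the force, the opening and the grip force at its end, in the units of the state.
- status.get_state(): the state, without advancing time (a new reading comes with each control period).
- optics.read_camera(name): name is "side" or "top"; returns a dict with "frame" (480x640x3 uint8, red, green, blue), "depth" (480x640 float32, m along the optical axis (not along the pixel's ray), 0 where there is no reading), "vfov" (degrees; the focal length in pixels is half the picture's height over the tangent of half this angle, whatever the lens; pixels are square), "cx", "cy" (the principal point, pixels), "origin" and "attitude" of the camera in the world. Camera axes: x right, y down, z forward; pixel columns grow to the right and rows downward; lengths in m; the calibration is good to about 2 mm. A picture is of the moment at which its call begins.
- hand_in(): hands the job in; it is judged then, once.
The state is a dict: "clock": time; "joint_pos": joint angles; "qvel": joint speeds; "tau": joint torques, N m; "tcp_pos": TCP position; "orientation": TCP orientation; "wrist_force": force on the tool from outside, world axes, zero at the start; "ft_torque": the same for the moment, N m; "finger_gap": finger opening in m; "grip_force": force on a finger pad.
Only numpy, scipy, OpenCV 4.12 (cv2) and the standard library are available. Lean on these libraries where they do the work, as an engineer would, in place of code of your own. Each camera call takes 0.05 s, during which the arm holds its last target. There are 200 camera calls.

## Task

The sprung hold-down arm of the little fixture comes to rest on its own stop before it reaches the specimen under it. Stack square spacers from the tray flat and centred on the specimen, just as many as it takes for the arm's rubber foot to bite on the stack before the arm meets its stop, without overfilling, and leave the spare spacers lying in the tray and the other things on the bench alone. Then bring the arm down by its handle bar and finish holding it there, still gripping the bar and pressing the foot firmly on the stack; do not let go.

Things in the scene. Friction and masses are not known exactly. Their poses are not given: they have to be found in the camera images.
- fixture: Grey hold-down fixture, fixed to the bench: base plate 150 x 84 x 12 mm, hinge block 92 mm high. Origin at bench level on the vertical seat axis, where the specimen stands; x points from the seat to the hinge block, z up.
- seat_axis (a point): Point on the seat axis, 60 mm above the bench: where the foot's lowest point is when the arm is on its stop. Below it a white round specimen, 40 mm across, is fixed in a cup on a screw-set seat. Its flat level top stands 46 to 57 mm above the bench; this differs each time and is not told: find it by touch or sight. It does not give under load.
- clamp_hinge (a point): Middle of the arm's hinge axis, which runs along the fixture's y; 70 mm behind the seat axis (fixture x = +70), 82 mm above the bench.
- clamp_arm (a joint): Angle of the arm, a fork of two aluminium bars with 62 mm free between them. 0 = level on its stop, reaching from the hinge over the specimen to fixture -x; grows as it swings up, limit 1.95. Starts near 1.8, upright. Spring and friction need about 5 N at the handle when level; let go, it springs up to 1.6 to 1.8. On a stack it stays 0.014 rad up per mm above 60 mm; under 0.01, add one more.
- clamp_handle: Round steel handle bar across the free end of the fork, 12 mm thick, 62 mm free length along the fixture's y. Origin at its centre, 145 mm from the hinge axis: at arm angle a, fixture x = 70 - 145 cos(a), z = 82 + 145 sin(a) mm. Can be pinched from above at any arm angle; it turns in the fingers.
- clamp_foot: Spindle with a round rubber foot, 8 mm radius, under the arm's cross-piece 70 mm from the hinge. Origin in the arm's plane; the foot's lowest point is 22 mm below it. On the stop that point is 60 mm above the bench, so it bites only on a stack higher than that. Right stack: top 60 to 70 mm above the bench, arm angle under 0.15 with the foot pressed on it by 5 N or more.
- tray: Flat grey tray, 170 x 170 mm, fixed, floor 6 mm above the bench, rim 9 mm high. Origin at its centre at bench level. The spacers start in it.
- spacer_1: Square aluminium spacer, one of four alike, 34 x 34 x 8 mm with a small dark dot in the middle, loose, about 30 g. Origin at the centre of its underside, z up, x and y along its sides. Starts flat in the tray, at least 30 mm clear of the next.
- spacer_2: Square aluminium spacer, one of four alike, 34 x 34 x 8 mm with a small dark dot in the middle, loose, about 30 g. Origin at the centre of its underside, z up, x and y along its sides. Starts flat in the tray, at least 30 mm clear of the next.
- spacer_3: Square aluminium spacer, one of four alike, 34 x 34 x 8 mm with a small dark dot in the middle, loose, about 30 g. Origin at the centre of its underside, z up, x and y along its sides. Starts flat in the tray, at least 30 mm clear of the next.
- spacer_4: Square aluminium spacer, one of four alike, 34 x 34 x 8 mm with a small dark dot in the middle, loose, about 30 g. Origin at the centre of its underside, z up, x and y along its sides. Starts flat in the tray, at least 30 mm clear of the next.
- tape_roll: Bystander: roll of tape, 93 x 91 x 48 mm, origin under its centre.
- screwdriver: Bystander: screwdriver, 17 x 135 x 17 mm, origin under its centre.
- specimen_k4: Bystander: loose black round specimen, 31 x 30 x 16 mm, origin under its centre.
- objective_can_1: Bystander: white can with black lid, 43 x 43 x 62 mm, origin under its centre.
There are look-alikes about, which are no part of the job. What is shaped like the spacer_3 but brown, pink or yellow is not meant.

How it is judged:
By the outcome, as a careful person would: the job done as asked, in the order asked, and still so for the second after the job is handed in, while the arm keeps its last pose, push and grip.
It also fails if it takes over 72 s, if anything falls off the work surface, if the arm or the gripper's body presses on something with over 40 N, if the wrist force passes 120 N, or if a joint passes its speed limit or range.

## Working session

There is one attempt and no reset: what is moved stays moved. The work goes in short steps, Python scripts to look and compute and a shell command to move; the robot and the scene stay as the last step left them, time stands still between calls to the robot, and variables do not carry over. Pictures are saved under pics/ and viewed, at most 10 in all, crops included, and the job is handed in when it is done.

```bash
mkdir -p pics
cat > h.py <<'E'
import numpy as np, cv2
from scipy.spatial.transform import Rotation as R
from workcell import status, optics, hand_in, env
def cam(n):
    c=optics.read_camera(n); c['f']=240/np.tan(np.radians(c['vfov'])/2)
    a=np.array(c['attitude'],float)
    c['R']=a if a.shape==(3,3) else R.from_quat(a[[1,2,3,0]]).as_matrix()
    c['o']=np.array(c['origin']); return c
def plane(c,u,v,z):
    d=c['R']@np.array([(u-c['cx'])/c['f'],(v-c['cy'])/c['f'],1]); return c['o']+d*(z-c['o'][2])/d[2]
def cloud(c):
    v,u=np.mgrid[:480,:640]; Z=c['depth']
    P=np.stack([(u-c['cx'])/c['f']*Z,(v-c['cy'])/c['f']*Z,Z],-1)@c['R'].T+c['o']; P[Z==0]=np.nan; return P
def proj(c,p):
    q=c['R'].T@(np.array(p)-c['o']); return c['cx']+c['f']*q[0]/q[2], c['cy']+c['f']*q[1]/q[2]
def save(n,img): cv2.imwrite('pics/'+n,cv2.cvtColor(img,cv2.COLOR_RGB2BGR))
E
python3 - <<'E'
from h import *
for n in('top','side'):
    c=cam(n); save(n+'1.png',c['frame']); print(n,c['o'],c['R'].round(3).tolist(),c['f'],c['cx'],c['cy'],c['depth'].min(),c['depth'].max())
s=status.get_state(); print(s, env.tip_reach)
E
```

```text
top [ 0.50763721 -0.16738453  1.07754162] [[-0.021, -0.994, 0.104], [-1.0, 0.023, 0.018], [-0.02, -0.104, -0.994]] 550.3706182859191 313.30799145465903 244.81365867207535 0.0 1.8476197
side [-0.35342582  0.43233148  0.67140659] [[-0.521, -0.395, 0.757], [-0.853, 0.263, -0.45], [-0.021, -0.88, -0.474]] 568.6524197531455 319.8015878593914 253.4378539458669 0.0 2.0704377
{'clock': 0.1, 'joint_pos': array([-1.25258948e+00,  3.13932043e-01,  4.51025231e-02,  1.30358254e+00,
       -1.50251285e-05,  1.43119456e+00]), 'qvel': array([-8.12844936e-05, -1.06439326e-03,  2.28165051e-03,  5.48535530e-05,
       -1.69030829e-03, -9.77905407e-05]), 'tau': array([ 1.62269465e-03, -4.81724560e+01,  2.99245226e+01,  1.26945076e-02,
       -2.39934598e-04,  1.33210158e-06]), 'tcp_pos': array([ 0.25402456, -0.51548105,  0.30309816]), 'orientation': array([-8.03975074e-04,  9.73915284e-01,  2.26910482e-01, -7.95311022e-05]), 'wrist_force': array([-0.50789828,  0.12091695,  0.00580348]), 'ft_torque': array([-0.01515855,  0.01791078,  0.02865637]), 'grip_force': 0.0, 'finger_gap': 0.08520107274843247} 0.0726
```

View pics/top1.png

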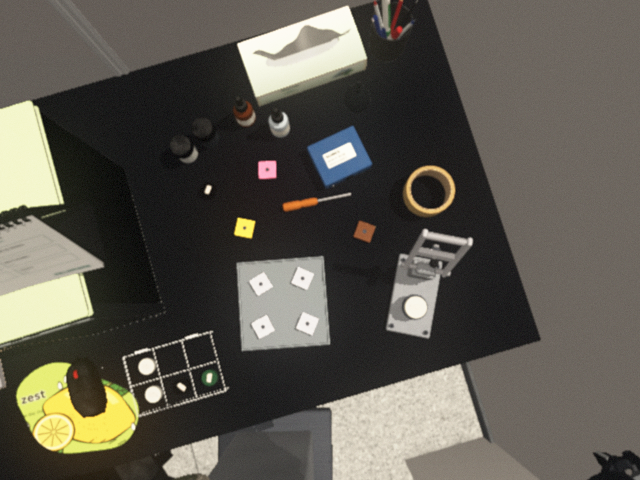

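View pics/side1.png

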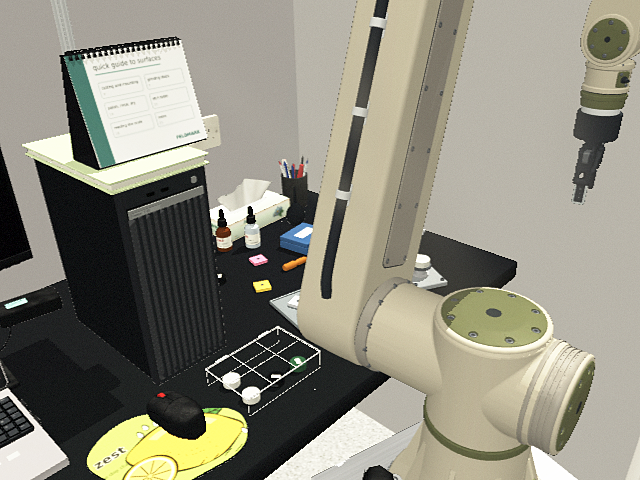

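The top view shows four pale dotted squares in the tray at (261,284), (303,279), (262,327) and (307,324): these are the spacers. Three others could be mistaken for them: pink (267,170), yellow (245,228) and brown (365,231). I reject those by colour. The fixture has its white specimen at (415,307), its hinge near (427,265) and its handle near (447,238). In the side view the robot's arm hides most of the fixture.

Run:
```python
from h import *
c=cam('top'); f=c['frame']; P=cloud(c); hsv=cv2.cvtColor(f,cv2.COLOR_RGB2HSV)
m=((hsv[...,2]>195)&(hsv[...,1]<50)).astype(np.uint8)
m[:245]=0;m[355:]=0;m[:,:235]=0;m[:,445:]=0
cs,_=cv2.findContours(m,cv2.RETR_EXTERNAL,cv2.CHAIN_APPROX_NONE)
for k in cs:
    if cv2.contourArea(k)<100: continue
    (u,v),wh,a=cv2.minAreaRect(k); mm=np.zeros_like(m); cv2.drawContours(mm,[k],-1,1,-1); mm=cv2.erode(mm,np.ones((5,5)))>0
    z=np.nanmedian(P[mm][:,2]); b=cv2.boxPoints(((u,v),wh,a)); zz=z if u>400 else .014
    W=np.array([plane(c,*q,zz) for q in b]); e=W[1]-W[0]
    print('px',round(u,1),round(v,1),'depthz',round(z,4),'ctr',W.mean(0).round(4),'sides',np.linalg.norm(np.diff(W,axis=0),axis=1).round(4),'yaw',round(np.degrees(np.arctan2(e[1],e[0]))%90,1))
# fixture base plate, top at z=12
H=P[...,2]; g=((abs(H-.012)<.004)).astype(np.uint8); g[:,:375]=0;g[:225]=0;g[345:]=0;g[:,460:]=0
k=max(cv2.findContours(g,0,1)[0],key=cv2.contourArea); r=cv2.minAreaRect(k); b=cv2.boxPoints(r)
print('base',[plane(c,*q,.012)[:2].round(4).tolist() for q in b], r)
# tray
t=((H>.003)&(H<.02)).astype(np.uint8); t[:245]=0;t[:,335:]=0;t[365:]=0;t[:,:225]=0
k=max(cv2.findContours(t,0,1)[0],key=cv2.contourArea); b=cv2.boxPoints(cv2.minAreaRect(k));W=np.array([plane(c,*q,.009) for q in b])
print('tray',W.round(4).tolist(),W.mean(0))
# high things near fixture
q=(H>.06)&(H<.3); q[:,:380]=0;q[:,480:]=0;q[:220]=0;q[345:]=0
for lo in np.arange(.06,.26,.02):
    s=q&(H>=lo)&(H<lo+.02)
    if s.sum()>3: print(lo.round(2),s.sum(),P[s].mean(0).round(3))
cv2.imwrite('pics/crop.png',cv2.resize(cv2.cvtColor(f[215:360,225:485],cv2.COLOR_RGB2BGR),None,fx=3,fy=3,interpolation=cv2.INTER_CUBIC))
```

```text
px 262.5 326.2 depthz 0.0158 ctr [ 0.4647 -0.0479  0.014 ] sides [0.0353 0.036  0.0351] yaw 27.3
px 307.3 323.1 depthz 0.016 ctr [ 0.4689 -0.1339  0.014 ] sides [0.0352 0.0355 0.0351] yaw 65.5
px 415.5 306.5 depthz 0.053 ctr [ 0.4965 -0.3352  0.053 ] sides [0.0387 0.0385 0.0385] yaw 88.8
px 260.5 283.5 depthz 0.0159 ctr [ 0.5465 -0.0449  0.014 ] sides [0.0351 0.0353 0.035 ] yaw 29.8
px 302.3 277.9 depthz 0.0161 ctr [ 0.5555 -0.126   0.014 ] sides [0.0355 0.0353 0.0354] yaw 66.3
base [[0.4531, -0.2824], [0.6003, -0.3146], [0.5829, -0.3981], [0.4364, -0.3648]] ((413.9679870605469, 295.1759948730469), (44.363590240478516, 78.35183715820312), 10.30484676361084)
tray [[0.61, 0.0313, 0.009], [0.6197, -0.1793, 0.009], [0.4124, -0.1884, 0.009], [0.4025, 0.0179, 0.009]] [ 0.51114629 -0.07962818  0.009     ]
0.06 136 [ 0.561 -0.343  0.072]
0.08 374 [ 0.564 -0.349  0.091]
0.1 57 [ 0.567 -0.355  0.11 ]
0.12 58 [ 0.573 -0.35   0.13 ]
0.14 383 [ 0.583 -0.355  0.155]
0.16 179 [ 0.582 -0.355  0.165]
0.18 69 [ 0.589 -0.358  0.19 ]
0.2 75 [ 0.594 -0.356  0.21 ]
0.22 430 [ 0.602 -0.358  0.229]
```

View pics/crop.png

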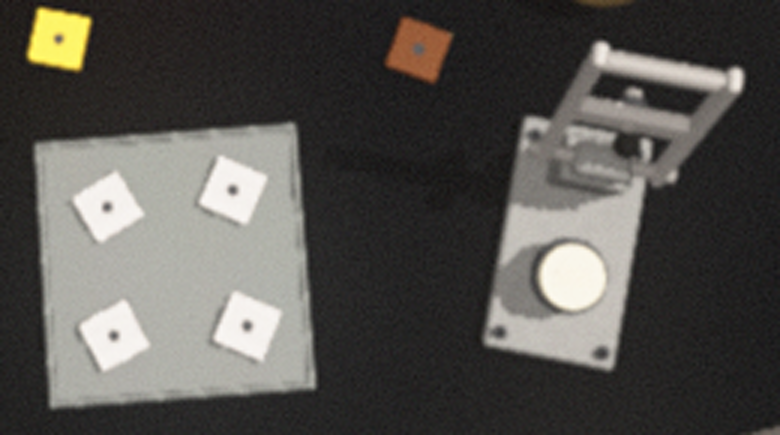

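The crop confirms four pale dotted squares in the tray, with yellow and brown decoys outside it. The fork is upright behind the white specimen and leans towards the hinge side. All sizes and heights agree with the description: spacers about 35 mm, specimen about 51–53 mm high, fixture yaw about -12.5°.

```bash
cat >> h.py <<'E'
def pose():
    s=status.get_state(); q=s['orientation']; M=R.from_quat(np.array(q)[[1,2,3,0]]).as_matrix()
    return s,M,np.degrees(np.arctan2(M[1,1],M[0,1]))
def go(x,y,z,yaw):
    "roll first, then shift in units after roll; yaw = world yaw of tool y"
    s,M,w=pose(); d=np.array([x,y,z])-s['tcp_pos']; a=np.radians(yaw)
    ty=np.array([np.cos(a),np.sin(a),0]); tx=np.array([-np.sin(a),np.cos(a),0])
    print('roll',round((w-yaw)/10,3),'shift units',(np.array([d@tx,d@ty,-d[2]])/.04).round(3),'yaw now',w.round(2),'q',s['joint_pos'].round(2),'t',round(s['clock'],2))
E
python3 -c "
from h import *
go(.4689,-.1339,.15,-24.5)"
```

```text
roll -3.927 shift units [10.91   0.932  3.83 ] yaw now -63.77 q [-1.25  0.31  0.05  1.3  -0.    1.43] t 0.15
```

```bash
python3 -m handwheel '{"deltas":[[0.13,0,0,0,-0.98],[0.13,0,0,0,-0.98],[0.13,0,0,0,-0.98],[0.13,0,0,0,-0.98],[0.13,0.99,0.085,0.2,0],[0.13,0.99,0.085,0.3,0],[0.13,0.99,0.085,0.3,0],[0.13,0.99,0.085,0.3,0],[0.13,0.99,0.085,0.3,0],[0.13,0.99,0.085,0.4,0],[0.13,0.99,0.085,0.4,0],[0.13,0.99,0.085,0.4,0],[0.13,0.99,0.085,0.4,0],[0.13,0.99,0.085,0.4,0],[0.13,0.99,0.085,0.3,0],[0.13,0,0,0,0]]}' 40
python3 - <<'E'
from h import *
go(.4689,-.1339,.10,-24.5)
c=cam('top'); save('b.png',cv2.resize(c['frame'][240:370,220:420],None,fx=3.5,fy=3.5))
E
```

```text
clock: 2.15
tcp_pos: [0.4692, -0.1329, 0.1547]
orientation: [-0.001, 0.84, 0.542, -0.001]
wrist_force: [-0.1, -0.7, -1.1]
finger_gap: 0.048
grip_force: 0.0
roll 0.017 shift units [-0.026  0.003  1.367] yaw now -24.33 q [-0.44  0.25 -0.43  0.9   0.    1.55] t 2.15
```

View pics/b.png

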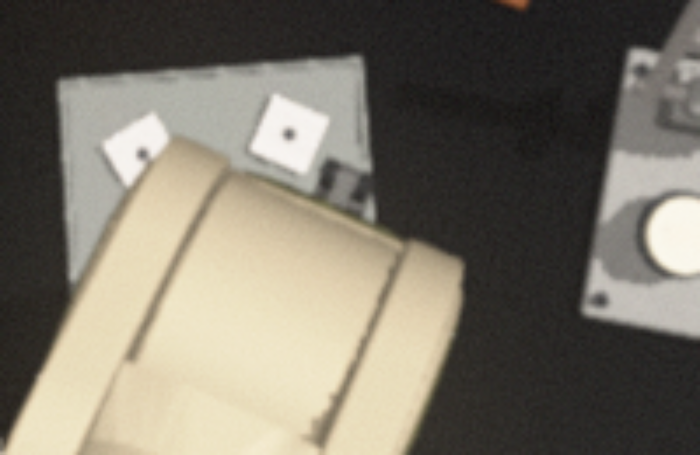

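The wrist hides the target spacer. The tray's other spacers are undisturbed and the orientation is correct. I'm descending in fine steps until I feel the floor.

```bash
python3 -m handwheel '{"deltas":[[0.13,-0.026,0,0.7,0],[0.13,0,0,0.7,0],[0.13,0,0,0.3,0],[0.13,0,0,0,0]]}'; for i in 1; do python3 -m handwheel '{"deltas":[[0.13,0,0,0.05,0],[0.13,0,0,0.05,0],[0.13,0,0,0,0]]}'; python3 -m handwheel '{"deltas":[[0.13,0,0,0.05,0],[0.13,0,0,0,0]]}' ; done
```

```text
clock: 2.7
tcp_pos: [0.4682, -0.1367, 0.0876]
orientation: [-0.001, 0.842, 0.54, -0.0]
wrist_force: [0.3, -0.2, 0.2]
finger_gap: 0.048
grip_force: 0.0
clock: 3.08
tcp_pos: [0.4691, -0.1363, 0.0843]
orientation: [0.0, 0.841, 0.54, 0.0]
wrist_force: [-0.2, -0.4, -0.7]
finger_gap: 0.0481
grip_force: 0.0
clock: 3.32
tcp_pos: [0.4688, -0.1361, 0.0818]
orientation: [-0.0, 0.841, 0.541, -0.0]
wrist_force: [-0.2, -0.1, -0.1]
finger_gap: 0.0484
grip_force: 0.0
```

```bash
python3 -m handwheel '{"deltas":[[0.13,0.05,-0.02,0.04,0],[0.13,0,0,0,0]]}'; python3 -m handwheel '{"deltas":[[0.13,0,0,0.04,0],[0.13,0,0,0,0]]}'; python3 -m handwheel '{"deltas":[[0.13,0,0,0.04,0],[0.13,0,0,0,0]]}'
```

```text
clock: 3.58
tcp_pos: [0.4688, -0.1338, 0.0801]
orientation: [-0.0, 0.841, 0.541, -0.0]
wrist_force: [0.0, -0.6, 0.4]
finger_gap: 0.0483
grip_force: 0.0
clock: 3.82
tcp_pos: [0.4689, -0.134, 0.0785]
orientation: [-0.0, 0.841, 0.54, -0.0]
wrist_force: [0.9, 0.5, 0.2]
finger_gap: 0.0481
grip_force: 0.0
clock: 4.08
tcp_pos: [0.4689, -0.134, 0.077]
orientation: [-0.0, 0.841, 0.54, -0.0]
wrist_force: [0.3, -0.1, 0.7]
finger_gap: 0.048
grip_force: 0.0
```

```bash
python3 -m handwheel '{"deltas":[[-0.1,0,0,0,0],[-0.15,0,0,0,0],[-0.2,0,0,0,0]]}'; python3 -m handwheel '{"deltas":[[-0.4,0,0,0,0],[-0.4,0,0,0,0],[-0.4,0,0,0,0]]}' 40;python3 -c "
from h import *
go(.4965,-.3352,.14,-12.5)"
```

```text
clock: 4.45
tcp_pos: [0.4691, -0.1341, 0.0778]
orientation: [0.0, 0.841, 0.54, 0.0]
wrist_force: [-1.5, 0.5, 6.9]
finger_gap: 0.0341
grip_force: 3.6
clock: 4.82
tcp_pos: [0.4692, -0.1341, 0.078]
orientation: [0.0, 0.841, 0.54, 0.0]
wrist_force: [-1.4, 0.9, 9.6]
finger_gap: 0.0328
grip_force: 42.5
roll -1.207 shift units [-4.76   1.755 -1.549] yaw now -24.57 q [-0.44  0.34 -0.52  0.7  -0.    1.56] t 4.83
```

```bash
python3 -m handwheel '{"deltas":[[-0.4,0,0,-0.3,0],[-0.4,0,0,-0.8,-0.6],[-0.4,0,0,-0.9,-0.607],[-0.4,-0.952,0.351,0,0],[-0.4,-0.952,0.351,0,0],[-0.4,-0.952,0.351,0,0],[-0.4,-0.952,0.351,0,0],[-0.4,-0.952,0.351,0,0],[-0.4,0,0,0,0],[-0.4,0,0,0,0]]}'
python3 -c "
from h import *
go(.4965,-.3352,.13,-12.5)
c=cam('top'); save('c.png',cv2.resize(c['frame'][200:370,220:480],None,fx=3,fy=3))
H=cloud(c)[...,2]; m=cv2.erode(((H>.045)&(H<.06)).astype(np.uint8),np.ones((3,3)));m[:280]=0;m[335:]=0;m[:,390:440]; print(m[:,395:440].sum())"
```

```text
clock: 6.08
tcp_pos: [0.4958, -0.3346, 0.1569]
orientation: [-0.001, 0.78, 0.626, 0.0]
wrist_force: [-0.1, 0.2, -0.4]
finger_gap: 0.0327
grip_force: 40.2
roll -0.002 shift units [-0.012  0.02   0.673] yaw now -12.52 q [-0.73  0.44 -0.14  0.99  0.    1.06] t 6.08
16
```

View pics/c.png

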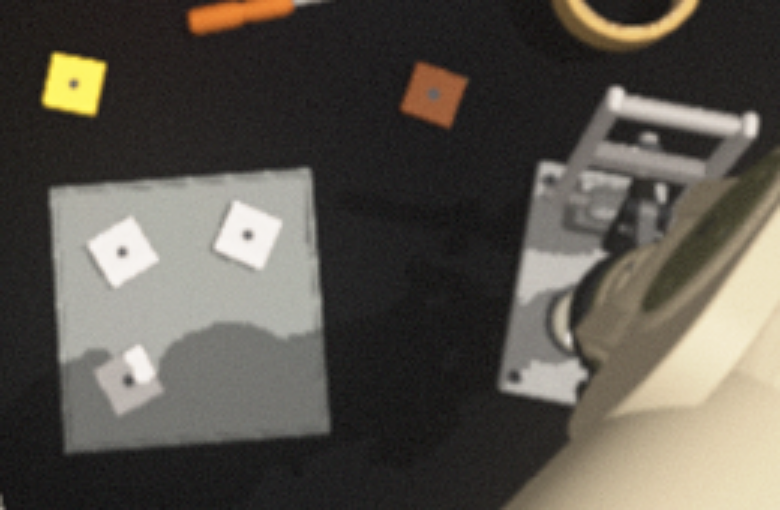

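The spacer is gone from its place in the tray and the gripper is over the specimen; the other three spacers and the decoys haven't moved. I'm lowering until contact.

```bash
python3 -m handwheel '{"deltas":[[-0.4,-0.012,0.02,0.4,0],[-0.4,0,0,0.3,0],[-0.4,0,0,0,0],[-0.4,0,0,0,0]]}'; for i in 1 ; do python3 -m handwheel '{"deltas":[[-0.4,0,0,0.025,0],[-0.4,0,0,0,0]]}' | egrep 'tcp|wrist'; python3 -m handwheel '{"deltas":[[-0.4,0,0,0.025,0],[-0.4,0,0,0,0]]}'| egrep 'tcp|wrist';python3 -m handwheel '{"deltas":[[-0.4,0,0,0.025,0],[-0.4,0,0,0,0]]}'| egrep 'tcp|wrist'; done
```

```text
clock: 6.62
tcp_pos: [0.4968, -0.3353, 0.1288]
orientation: [-0.0, 0.78, 0.626, -0.0]
wrist_force: [-0.7, -0.3, -0.8]
finger_gap: 0.0324
grip_force: 40.2
tcp_pos: [0.497, -0.3359, 0.1284]
wrist_force: [-0.3, -0.1, -0.4]
tcp_pos: [0.4971, -0.3359, 0.1272]
wrist_force: [0.2, -0.0, -0.3]
tcp_pos: [0.497, -0.3357, 0.1261]
wrist_force: [-0.6, -0.4, -0.6]
```

```bash
python3 -m handwheel '{"deltas":[[-0.4,-0.01,-0.01,0.025,0],[-0.4,0,0,0,0]]}' | egrep 'tcp|wrist'; python3 -m handwheel '{"deltas":[[-0.4,0,0,0.025,0],[-0.4,0,0,0,0]]}'| egrep 'tcp|wrist';python3 -m handwheel '{"deltas":[[-0.4,0,0,0.025,0],[-0.4,0,0,0,0]]}'| egrep 'tcp|wrist'
```

```text
tcp_pos: [0.4964, -0.336, 0.125]
wrist_force: [-0.4, -0.4, -0.3]
tcp_pos: [0.4964, -0.336, 0.124]
wrist_force: [-1.3, -0.4, -0.8]
tcp_pos: [0.4965, -0.3361, 0.1234]
wrist_force: [-0.8, 0.0, 2.6]
```

Contact puts the specimen top at about 51.5 mm, so two spacers are needed (about 67.5 mm). I'm releasing this one, backing off, and then checking where it sits.

```bash
python3 -m handwheel '{"deltas":[[-0.4,0.01,0,0.02,0],[-0.1,0,0,0,0],[0.13,0,0,0,0],[0.13,0,0,0,0],[0.13,0,0,-0.4,0],[0.13,0,0,-0.8,0],[0.13,0.9,-0.3,0,0],[0.13,0.9,-0.3,0,0],[0.13,0.9,-0.3,0,0],[0.13,0.9,-0.3,0,0],[0.13,0.9,-0.3,0,0],[0.13,0,0,0,0]]}'
cat > m.py <<'E'
from h import *
def sq(c,box,z):
    hsv=cv2.cvtColor(c['frame'],cv2.COLOR_RGB2HSV); u0,v0,u1,v1=box
    m=((hsv[...,2]>195)&(hsv[...,1]<50)).astype(np.uint8); mm=np.zeros_like(m); mm[v0:v1,u0:u1]=m[v0:v1,u0:u1]
    for k in cv2.findContours(mm,0,1)[0]:
        if cv2.contourArea(k)<100: continue
        r=cv2.minAreaRect(k); W=np.array([plane(c,*q,z) for q in cv2.boxPoints(r)]); e=W[1]-W[0]
        print('px',np.round(r[0],1),'ctr',W.mean(0).round(4),np.linalg.norm(np.diff(W,axis=0),axis=1).round(4),'yaw',round(np.degrees(np.arctan2(e[1],e[0]))%90,1))
E
python3 -c "
from m import *
c=cam('top'); P=cloud(c); sq(c,(390,285,440,330),.060); sq(c,(235,245,335,355),.014)
print(P[304:310,412:418,2].mean(), P[318:330,400:404,2].mean())
save('d.png',cv2.resize(c['frame'][220:370,220:480],None,fx=3,fy=3))
go(.5555,-.126,.12,-23.7)"
```

```text
clock: 9.62
tcp_pos: [0.4766, -0.1448, 0.1714]
orientation: [0.0, 0.779, 0.627, 0.0]
wrist_force: [-0.7, -0.4, 0.5]
finger_gap: 0.0483
grip_force: 0.0
px [415.9 313.2] ctr [ 0.4844 -0.3344  0.06  ] [0.0914 0.0589 0.091 ] yaw 48.6
px [409. 291.] ctr [ 0.525  -0.3233  0.06  ] [0.0513 0.022  0.0512] yaw 88.7
px [287.  349.5] ctr [ 0.4198 -0.0941  0.014 ] [0.0169 0.0497 0.0169] yaw 89.2
px [303.2 331.2] ctr [ 0.4539 -0.1257  0.014 ] [0.0747 0.1076 0.0743] yaw 65.5
px [259.6 326.1] ctr [ 0.4653 -0.0424  0.014 ] [0.1351 0.032  0.1348] yaw 61.7
px [260.3 283.3] ctr [ 0.547  -0.0447  0.014 ] [0.0358 0.035  0.0357] yaw 32.5
px [303.5 276.1] ctr [ 0.5589 -0.1283  0.014 ] [0.0293 0.0349 0.0293] yaw 70.5
0.06087140729077461 0.013473756078686111
roll 1.133 shift units [1.247 1.588 1.286] yaw now -12.37 q [-0.46  0.25 -0.38  0.94 -0.    1.33] t 9.68
```

View pics/d.png

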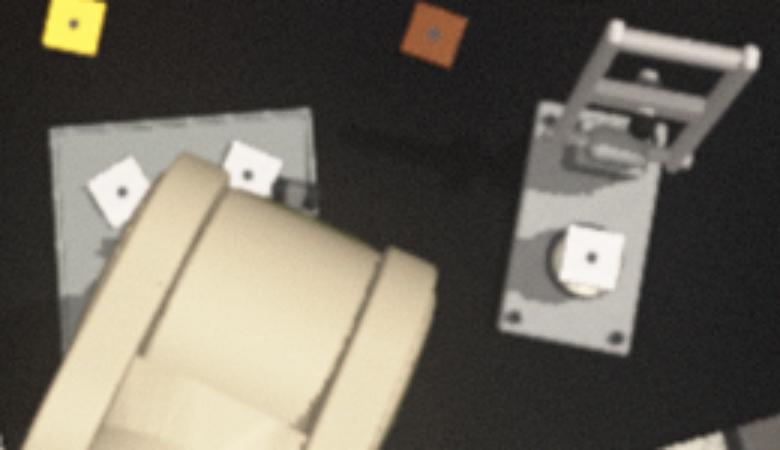

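The first spacer lies flat on the specimen with its dot at about (417,306). It looks slightly off towards the upper right, so I'm measuring that offset.

Run:
```python
from m import *
c=cam('top'); f=c['frame']; g=cv2.cvtColor(f,cv2.COLOR_RGB2GRAY)
H=cloud(c)[...,2]
def dot(u0,v0,z):
    p=g[v0-4:v0+5,u0-4:u0+5].astype(float); w=np.clip(p.max()-p-40,0,None); vv,uu=np.mgrid[-4:5,-4:5]
    u=u0+(w*uu).sum()/w.sum(); v=v0+(w*vv).sum()/w.sum(); print('dot',round(u,1),round(v,1),plane(c,u,v,z).round(4))
dot(417,306,.0595); dot(261,284,.014); dot(303,278,.014)
# spacer square outline: very bright, low saturation
b=f[285:335,395:440]; print('proj spec',proj(c,(.4965,-.3352,.0515)),proj(c,(.4965,-.3352,.0595)))
# union top: fit circle to specimen edge pixels visible (lower-left) via height
hsv=cv2.cvtColor(f,cv2.COLOR_RGB2HSV)
for v in range(294,322,2): print(v,' '.join(f'{int(x):3d}/{int(s):3d}' for x,s in zip(hsv[v,400:430:2,2],hsv[v,400:430:2,1])))
```

```text
dot 416.7 305.4 [ 0.4984 -0.3365  0.0595]
dot 260.2 283.6 [ 0.5464 -0.0445  0.014 ]
dot 302.0 278.2 [ 0.5549 -0.1254  0.014 ]
proj spec (np.float64(415.338206849461), np.float64(306.4466266182586)) (np.float64(416.0564200311903), np.float64(306.47897270453063))
294 201/ 18 197/ 14 201/ 14 196/ 12 189/ 11 184/ 14 162/ 17 147/ 10 155/ 12 180/ 14 189/ 12 198/ 15 197/ 13 197/ 10 195/ 13
296 191/ 15 164/ 12 160/ 18 146/ 14 136/ 15 247/  5 241/  7 236/ 12 225/ 16 186/ 18 157/ 11 188/ 12 192/ 16 197/ 16 197/ 16
298 131/ 18 130/ 16  99/ 13  70/  7 147/ 21 247/  7 248/  6 248/  6 248/  6 247/  7 247/  6 244/  8 239/  9 238/  8 206/ 14
300 129/ 14 123/ 19  70/  7 108/ 33 197/ 25 248/  7 247/  7 247/  7 247/  7 247/  7 247/  6 248/  6 248/  6 248/  5 208/ 13
302 132/ 15  93/  5  85/ 18 163/ 41 208/ 17 249/  7 247/  7 248/  7 246/  7 248/  8 247/  6 247/  7 248/  6 242/  9 197/ 13
304 128/ 12  75/  3 113/ 36 182/ 36 236/ 13 247/  6 247/  6 245/  7 177/ 14 199/ 12 247/  7 248/  6 248/  6 239/  9 184/ 15
306 129/ 14  76/  3 130/ 31 178/ 34 244/  7 247/  7 247/  6 241/  7 129/ 10 167/ 14 246/  7 24
[... 197 characters left out ...]
 248/  7 248/  6 248/  7 247/  6 247/  6 247/  6 246/  6 247/  6 212/ 23 195/ 16
312 129/ 18 112/ 16  77/ 10 185/ 19 249/  6 248/  7 247/  5 248/  6 249/  7 248/  6 249/  6 248/  6 245/  8 185/ 15 195/ 14
314 132/ 10 130/ 12  88/ 20  94/ 33 169/ 35 221/ 25 226/ 21 233/ 12 242/  8 245/  7 246/  6 249/  6 242/  8 197/ 13 198/ 15
316 131/ 16 129/ 16 125/ 10  87/  9 104/ 32 204/ 38 239/ 26 249/ 16 242/ 19 230/ 31 202/ 25 209/ 16 211/ 15 195/ 14 194/ 12
318 130/ 12 132/ 15 127/ 18 126/ 16 105/ 10  82/ 12 129/ 20 171/ 34 193/ 29 172/ 30 152/ 12 188/ 15 199/ 18 197/ 14 197/ 13
320 145/ 12 142/ 16 136/  6 139/  9 154/ 12 173/ 10 179/ 14 170/ 12 178/ 16 188/ 14 195/ 14 200/ 18 197/ 14 199/ 14 195/ 16
```

The dot is 2.3 mm from the specimen centre, which is acceptable. Depth referenced to the base plate gives 59.4 mm, which confirms a second spacer is needed. There is a roughly 2 mm camera bias in x that I'll compensate for. Next I'm picking up the spacer at (302,278).

```bash
python3 -m handwheel '{"deltas":[[0.13,0,0,0,0.57],[0.13,0,0,0,0.563],[0.13,0.62,0.769,0,0],[0.13,0.62,0.769,0.2,0],[0.13,0,0,0.8,0],[0.13,0,0,0.8,0],[0.13,0,0,0.2,0],[0.13,0,0,0,0],[0.13,0,0,0,0]]}';python3 -c "
from h import *
go(.5535,-.1255,.0785,-23.7)"
```

```text
clock: 10.85
tcp_pos: [0.5542, -0.1272, 0.0918]
orientation: [0.001, 0.838, 0.546, 0.001]
wrist_force: [-0.8, 0.2, 0.4]
finger_gap: 0.0482
grip_force: 0.0
roll -0.016 shift units [ 0.032 -0.034  0.332] yaw now -23.86 q [-0.37  0.45 -0.3   0.81 -0.    1.62] t 10.85
```

```bash
python3 -m handwheel '{"deltas":[[0.13,0.032,-0.034,0.2,0],[0.13,0,0,0.13,0],[0.13,0,0,0,0],[0.13,0,0,0,0]]}';python3 -m handwheel '{"deltas":[[-0.1,0,0,0,0],[-0.2,0,0,0,0],[-0.4,0,0,0,0],[-0.4,0,0,0,0],[-0.4,0,0,0,0]]}' 40; python3 -c "
from h import *
go(.4948,-.3345,.165,-12.5)"
```

```text
clock: 11.35
tcp_pos: [0.5525, -0.1247, 0.0771]
orientation: [0.0, 0.838, 0.546, -0.0]
wrist_force: [-0.1, 0.3, -0.1]
finger_gap: 0.0481
grip_force: 0.0
clock: 11.98
tcp_pos: [0.5529, -0.1248, 0.0781]
orientation: [0.0, 0.838, 0.546, 0.0]
wrist_force: [-1.4, 0.1, 6.4]
finger_gap: 0.0326
grip_force: 42.4
roll -1.133 shift units [-5.432 -0.283 -2.173] yaw now -23.83 q [-0.36  0.46 -0.32  0.78  0.    1.62] t 11.97
```

```bash
python3 -m handwheel '{"deltas":[[-0.4,0,0,-0.4,0],[-0.4,0,0,-0.9,-0.57],[-0.4,0,0,-0.9,-0.563],[-0.4,-0.905,-0.047,0,0],[-0.4,-0.905,-0.047,0,0],[-0.4,-0.905,-0.047,0,0],[-0.4,-0.905,-0.047,0,0],[-0.4,-0.905,-0.047,0,0],[-0.4,-0.907,-0.048,0,0],[-0.4,0,0,0,0],[-0.4,0,0,0,0],[-0.4,0,0,0,0]]}'; python3 -c "
from h import *
go(.4948,-.3345,.137,-12.5)"
```

```text
clock: 13.48
tcp_pos: [0.4947, -0.3334, 0.1653]
orientation: [-0.0, 0.779, 0.626, 0.0]
wrist_force: [-0.1, 0.1, -0.9]
finger_gap: 0.0327
grip_force: 39.9
roll 0.007 shift units [-0.026  0.009  0.708] yaw now -12.43 q [-0.73  0.43 -0.13  1.01  0.    1.06] t 13.47
```

```bash
python3 -m handwheel '{"deltas":[[-0.4,-0.01,0.009,0.4,0],[-0.4,0,0,0.3,0],[-0.4,0,0,0,0],[-0.4,0,0,0,0]]}' | egrep 'tcp|wrist'; python3 -m handwheel '{"deltas":[[-0.4,0,0,0.025,0],[-0.4,0,0,0.025,0],[-0.4,0,0,0,0]]}'| egrep 'tcp|wrist';python3 -m handwheel '{"deltas":[[-0.4,0,0,0.025,0],[-0.4,0,0,0,0]]}'| egrep 'tcp|wrist';python3 -m handwheel '{"deltas":[[-0.4,0,0,0.025,0],[-0.4,0,0,0,0]]}'| egrep 'tcp|wrist'
```

```text
tcp_pos: [0.4947, -0.3347, 0.1368]
wrist_force: [-0.0, -0.1, -0.2]
tcp_pos: [0.4947, -0.3349, 0.1352]
wrist_force: [-0.7, 0.3, -0.2]
tcp_pos: [0.4947, -0.3348, 0.1341]
wrist_force: [1.1, -0.3, -1.0]
tcp_pos: [0.4947, -0.3348, 0.133]
wrist_force: [0.7, 0.1, -0.1]
```

```bash
python3 -m handwheel '{"deltas":[[-0.4,0,0,0.025,0],[-0.4,0,0,0,0]]}'| egrep 'tcp|wrist';python3 -m handwheel '{"deltas":[[-0.4,0,0,0.02,0],[-0.4,0,0,0,0]]}'| egrep 'tcp|wrist'
```

```text
tcp_pos: [0.4947, -0.3348, 0.132]
wrist_force: [-0.2, 0.5, 0.1]
tcp_pos: [0.4948, -0.3349, 0.1314]
wrist_force: [0.4, 0.1, 0.7]
```

```bash
python3 -m handwheel '{"deltas":[[-0.4,0,0,0.015,0],[-0.4,0,0,0,0]]}'| egrep 'tcp|wrist'; python3 -m handwheel '{"deltas":[[-0.1,0,0,0,0],[0.13,0,0,0,0],[0.13,0,0,0,0],[0.13,0,0,-0.4,0],[0.13,0,0,-0.9,0],[0.13,0.9,-0.3,-0.5,0],[0.13,0.9,-0.3,-0.5,0],[0.13,0.9,-0.3,-0.5,0],[0.13,0.9,-0.3,-0.5,0],[0.13,0,0,0,0]]}'
python3 - <<'E'
from m import *
c=cam('top'); f=c['frame']; g=cv2.cvtColor(f,cv2.COLOR_RGB2GRAY); P=cloud(c);H=P[...,2]
r=g[299:314,409:425].astype(float); i=np.unravel_index(r.argmin(),r.shape); u0,v0=409+i[1],299+i[0]
p=g[v0-4:v0+5,u0-4:u0+5].astype(float); w=np.clip(p.max()-p-40,0,None); vv,uu=np.mgrid[-4:5,-4:5]
u=u0+(w*uu).sum()/w.sum(); v=v0+(w*vv).sum()/w.sum(); print('dot',u,v,plane(c,u,v,.0675).round(4),'H',np.nanmedian(H[302:309,413:420]),np.nanmedian(H[318:330,400:404]))
q=(H>.215)&(H<.26); q[:,:395]=0;q[:,480:]=0;q[:225]=0;q[275:]=0
cv=P[q]; print('handle',len(cv),cv.mean(0).round(4),cv.max(0).round(3),cv.min(0).round(3))
(cx,cy),wh,a=cv2.minAreaRect((cv[:,:2]*1000).astype(np.float32)); print(cx,cy,wh,a)
save('e.png',cv2.resize(f[215:345,370:490],None,fx=4,fy=4,interpolation=cv2.INTER_CUBIC))
go(.6,-.358,.30,-12.5)
E
```

```text
tcp_pos: [0.4948, -0.3349, 0.1314]
wrist_force: [-1.4, 2.1, 4.4]
clock: 16.85
tcp_pos: [0.4795, -0.1822, 0.2657]
orientation: [0.002, 0.779, 0.627, 0.001]
wrist_force: [0.4, -0.4, -0.5]
finger_gap: 0.0483
grip_force: 0.0
dot 416.2107594936709 308.47658227848103 [ 0.493  -0.334   0.0675] H 0.06967676428171643 0.6718443071826421
handle 441 [ 0.6055 -0.3591  0.2272] [ 0.622 -0.32   0.235] [ 0.589 -0.398  0.215]
605.442626953125 -359.1847229003906 (78.1888427734375, 18.063526153564453) 77.41603088378906
roll 0.012 shift units [-3.611  3.885 -0.884] yaw now -12.38 q [-0.52  0.21 -0.19  1.17 -0.    1.27] t 16.9
```

View pics/e.png

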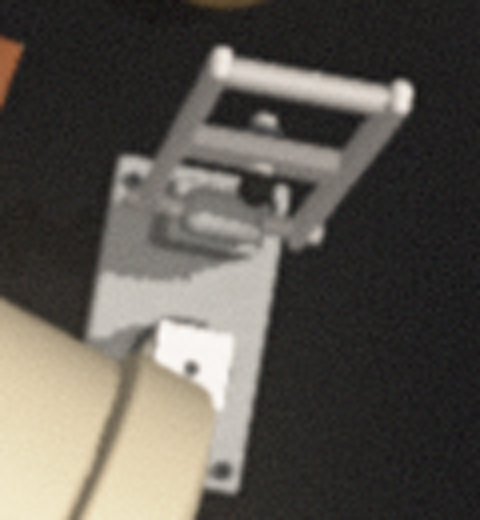

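The second spacer lies squarely on the first, with its dot at about (417.7,307), close to centre. The handle bar is at about world (0.6035,-0.359). I'm moving above the bar.

```bash
python3 -m handwheel '{"deltas":[[0.2,0,0,-0.9,0],[0.2,0,0,-0.9,0],[0.2,-0.9,0.985,0,0],[0.2,-0.9,0.985,0,0],[0.2,-0.9,0.985,0,0],[0.2,-0.91,0.985,0,0],[0.2,0,0,0,0],[0.2,0,0,0,0]]}'
python3 - <<'E'
from m import *
c=cam('top'); g=cv2.cvtColor(c['frame'],cv2.COLOR_RGB2GRAY)
print(plane(c,417.75,307,.0675)); print(g[300:316:1,410:426])
go(.602,-.3585,.275,-12.5)
E
```

```text
clock: 17.9
tcp_pos: [0.6011, -0.3599, 0.3331]
orientation: [-0.001, 0.78, 0.625, -0.0]
wrist_force: [-0.2, -0.5, -0.5]
finger_gap: 0.0513
grip_force: 0.0
[ 0.49558171 -0.33690903  0.0675    ]
[[131 134 139 142 144 148 152 157 154 160 164 166 167 174 174 176]
 [133 135 140 148 147 154 153 160 158 163 162 165 169 172 173 177]
 [133 144 146 144 149 151 157 158 163 166 169 171 172 176 176 178]
 [140 140 147 153 154 157 158 161 164 170 168 172 171 177 177 181]
 [141 144 147 152 152 159 161 162 166 165 169 173 174 176 177 183]
 [144 151 150 153 157 159 160 165 170 171 173 173 178 180 179 183]
 [148 151 153 159 161 163 166 170 168 169 175 180 176 177 183 183]
 [149 149 156 157 164 165 163 172 168 170 174 180 182 181 182 186]
 [153 154 158 159 165 164 166 173 175 175 179 178 184 181 188 185]
 [155 160 164 163 166 167 170 174 175 178 177 179 185 186 184 187]
 [157 159 158 162 171 169 171 174 175 176 181 181 185 186 187 188]
 [161 160 165 169 170 173 176 173 181 180 186 183 184 186 191 189]
 [165 163 166 169 172 172 177 178 180 182 183 187 186 192 188 193]
 [162 167 168 171 174 172 178 181 178 178 185 186 188 190 191 192]
 [165 169 165 173 178 176 177 182 185 185 187 191 190 191 191 194]
 [168 164 173 177 177 179 179 184 183 183 186 187 191 191 193 197]]
roll -0.004 shift units [0.021 0.021 1.484] yaw now -12.54 q [-0.65  0.58  0.53  1.52 -0.    1.14] t 17.95
```

```bash
python3 -m handwheel '{"deltas":[[0.2,0.02,0.02,0.4,0],[0.2,0,0,0.4,0],[0.2,0,0,0.4,0],[0.2,0,0,0.28,0],[0.2,0,0,0,0],[0.2,0,0,0,0]]}'; python3 -m handwheel '{"deltas":[[0,0,0,0,0],[-0.2,0,0,0,0],[-0.5,0,0,0,0],[-0.5,0,0,0,0],[-0.7,0,0,0,0],[-0.9,0,0,0,0],[-0.9,0,0,0,0]]}' 25
```

```text
clock: 18.7
tcp_pos: [0.6027, -0.3582, 0.2767]
orientation: [0.001, 0.78, 0.626, 0.0]
wrist_force: [-0.0, 0.4, 0.1]
finger_gap: 0.0511
grip_force: 0.0
clock: 19.58
tcp_pos: [0.6028, -0.3584, 0.2757]
orientation: [0.0, 0.78, 0.626, 0.0]
wrist_force: [1.6, 0.3, 0.2]
finger_gap: 0.0112
grip_force: 24.4
```

The bar is gripped (gap 11 mm) at an arm angle of about 1.855. Now I'm computing the arc.

Run:
```python
import numpy as np
a=np.linspace(1.855,.18,16); x=-145*np.cos(a); z=145*np.sin(a)
print(np.c_[a[1:],np.diff(x)/40,-np.diff(z)/40].round(3))
```

```text
[[ 1.743 -0.394 -0.092]
 [ 1.632 -0.402 -0.047]
 [ 1.52  -0.405 -0.002]
 [ 1.408 -0.402  0.043]
 [ 1.297 -0.395  0.088]
 [ 1.185 -0.383  0.131]
 [ 1.073 -0.366  0.173]
 [ 0.962 -0.344  0.213]
 [ 0.85  -0.318  0.25 ]
 [ 0.738 -0.289  0.284]
 [ 0.627 -0.255  0.314]
 [ 0.515 -0.219  0.34 ]
 [ 0.403 -0.179  0.363]
 [ 0.292 -0.138  0.38 ]
 [ 0.18  -0.095  0.393]]
```

```bash
python3 -m handwheel '{"deltas":[[-0.9,0,-0.394,-0.092,0],[-0.9,0,-0.402,-0.047,0],[-0.9,0,-0.405,-0.002,0],[-0.9,0,-0.402,0.043,0],[-0.9,0,-0.395,0.088,0],[-0.9,0,0,0,0]]}' 60; python3 -m handwheel '{"deltas":[[-0.9,0,-0.383,0.131,0],[-0.9,0,-0.366,0.173,0],[-0.9,0,-0.344,0.213,0],[-0.9,0,-0.318,0.25,0],[-0.9,0,0,0,0]]}'
python3 - <<'E'
from h import *
s,M,w=pose(); d=s['tcp_pos']-np.array([.4947,-.3347,0]); a=np.radians(-12.5)
fx=d@[np.cos(a),np.sin(a),0];fz=s['tcp_pos'][2]-.054;print(fx,fz,d@[-np.sin(a),np.cos(a),0],'angle',np.arctan2(fz-.082,.07-fx),'r',np.hypot(fz-.082,.07-fx))
E
```

```text
clock: 20.32
tcp_pos: [0.5241, -0.3411, 0.2782]
orientation: [0.001, 0.78, 0.626, 0.0]
wrist_force: [-2.2, 0.3, 9.3]
finger_gap: 0.0098
grip_force: 60.6
clock: 20.95
tcp_pos: [0.4696, -0.3291, 0.2458]
orientation: [0.001, 0.78, 0.626, 0.0]
wrist_force: [2.1, -1.7, 1.7]
finger_gap: 0.0096
grip_force: 63.1
-0.025739954346931566 0.19176246045572645 1.5123742894142433e-05 angle 0.8535277937314993 r 0.14565004834756304
```

```bash
cat > a.py <<'E'
from h import *
s,M,w=pose(); d=s['tcp_pos']-np.array([.4947,-.3347,0]); a=np.radians(-12.5)
fx=d@[np.cos(a),np.sin(a),0];fz=s['tcp_pos'][2]-.054;print(fx.round(4),fz.round(4),'angle',np.arctan2(fz-.082,.07-fx),'r',np.hypot(fz-.082,.07-fx))
E
python3 -m handwheel '{"deltas":[[-0.9,0,-0.289,0.284,0],[-0.9,0,-0.255,0.314,0],[-0.9,0,-0.219,0.34,0],[-0.9,0,-0.179,0.363,0],[-0.9,0,0,0,0]]}';python3 a.py; python3 -m handwheel '{"deltas":[[-0.9,0,-0.138,0.38,0],[-0.9,0,-0.095,0.393,0],[-0.9,0,0,0,0],[-0.9,0,0,0,0]]}';python3 a.py
```

```text
clock: 21.58
tcp_pos: [0.4335, -0.3212, 0.1936]
orientation: [0.001, 0.78, 0.626, 0.0]
wrist_force: [3.7, -0.4, 3.2]
finger_gap: 0.01
grip_force: 66.9
-0.0627 0.1396 angle 0.40953171539294886 r 0.14460823413723534
clock: 22.08
tcp_pos: [0.4243, -0.3191, 0.1633]
orientation: [0.001, 0.78, 0.626, 0.0]
wrist_force: [3.0, -1.1, 2.8]
finger_gap: 0.0099
grip_force: 69.1
-0.0721 0.1093 angle 0.18952123404640547 r 0.14468116696987643
```

```bash
python3 -m handwheel '{"deltas":[[-0.9,0,-0.02,0.1,0],[-0.9,0,-0.01,0.1,0],[-0.9,0,0,0,0]]}'|egrep 'tcp|wrist';python3 a.py; python3 -m handwheel '{"deltas":[[-0.9,0,-0.005,0.05,0],[-0.9,0,0,0,0]]}'|egrep 'tcp|wrist';python3 -m handwheel '{"deltas":[[-0.9,0,-0.005,0.05,0],[-0.9,0,0,0,0]]}'|egrep 'tcp|wrist';python3 a.py
```

```text
tcp_pos: [0.4229, -0.3188, 0.1553]
wrist_force: [0.9, 0.1, 4.8]
-0.0735 0.1013 angle 0.13391792720657178 r 0.1447893151721453
tcp_pos: [0.4225, -0.3187, 0.1528]
wrist_force: [3.4, -1.8, 3.1]
tcp_pos: [0.4223, -0.3187, 0.1504]
wrist_force: [3.7, -2.4, 2.5]
-0.0742 0.0964 angle 0.09921146667604884 r 0.1449149102019651
```

```bash
python3 -m handwheel '{"deltas":[[-0.9,0,-0.005,0.04,0],[-0.9,0,0,0,0]]}'|egrep 'tcp|wrist|clock';python3 a.py; python3 -m handwheel '{"deltas":[[-0.9,0,0,0.04,0],[-0.9,0,0,0,0]]}'|egrep 'tcp|wrist';python3 a.py
```

```text
clock: 23.2
tcp_pos: [0.4221, -0.3186, 0.1487]
wrist_force: [3.9, -2.9, 3.5]
-0.0744 0.0947 angle 0.08776502073523103 r 0.14495798062511986
tcp_pos: [0.4219, -0.3186, 0.1471]
wrist_force: [3.3, -2.4, 3.0]
-0.0745 0.0931 angle 0.07691062289575354 r 0.1449728946102295
```

```bash
python3 -m handwheel '{"deltas":[[-0.9,0,0,0.03,0],[-0.9,0,0,0,0]]}'|egrep 'tcp|wrist|clock'; python3 -m handwheel '{"deltas":[[-0.9,0,0,0.03,0],[-0.9,0,0,0,0]]}'|egrep 'tcp|wrist';python3 a.py
python3 - <<'E'
from h import *
c=cam('side'); f=c['frame']
u,v=proj(c,(.46,-.327,.08)); print(u,v); u,v=int(u),int(v)
save('f.png',cv2.resize(f[max(0,v-60):v+60,max(0,u-70):u+70],None,fx=5,fy=5,interpolation=cv2.INTER_CUBIC))
E
```

```text
clock: 23.7
tcp_pos: [0.4219, -0.3185, 0.1463]
wrist_force: [2.0, -3.8, 7.3]
tcp_pos: [0.4218, -0.3185, 0.1458]
wrist_force: [0.1, -2.4, 12.0]
-0.0747 0.0918 angle 0.06773455111891569 r 0.14498762222202016
428.5819006215532 253.13959462520478
```

View pics/f.png

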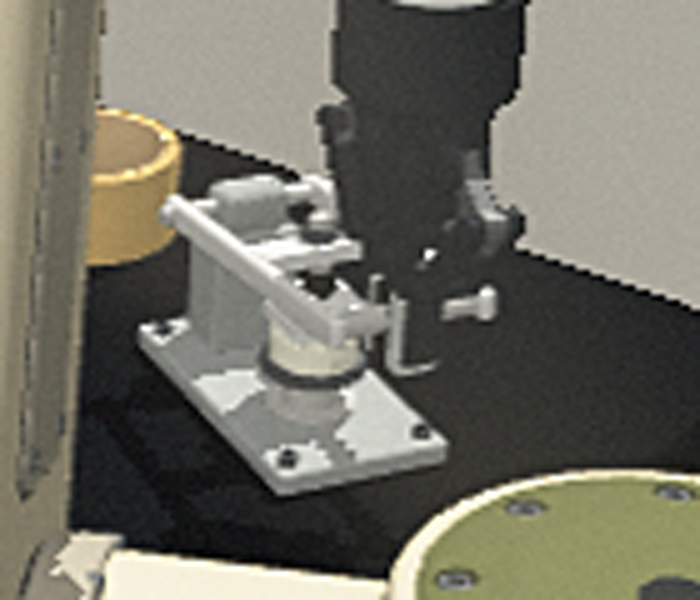

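The side crop shows the fork nearly level, with its foot on the white stack and the fingers on the bar. The free bar end is at about full-frame (456,253). Force rises on contact, well above the stop height. I'm pressing a bit more and checking the bar's height.

```bash
python3 -m handwheel '{"deltas":[[-0.9,0,0,0.03,0],[-0.9,0,0,0.02,0],[-0.9,0,0,0,0],[-0.9,0,0,0,0]]}';python3 a.py
python3 - <<'E'
from h import *
for n in ('side','top'):
    c=cam(n);P=cloud(c); a=np.radians(-12.5); d=P-np.array([.4965,-.3355,0])
    fx=d[...,0]*np.cos(a)+d[...,1]*np.sin(a); fy=-d[...,0]*np.sin(a)+d[...,1]*np.cos(a)
    for lo in (-85,-60,-40,-20,0,20,40):
        for s in(-1,1):
            m=(abs(fx*1000-lo-5)<6)&(s*fy>.029)&(s*fy<.043)&(P[...,2]>.06)&(P[...,2]<.11)
            if m.sum()>4: print(n,lo+5,s,m.sum(),np.percentile(P[m][:,2],[10,50,90]).round(4))
E
```

```text
clock: 24.5
tcp_pos: [0.4218, -0.3185, 0.1451]
orientation: [0.001, 0.78, 0.626, -0.0]
wrist_force: [-2.1, -0.3, 21.4]
finger_gap: 0.0095
grip_force: 72.2
-0.0747 0.0911 angle 0.06277552031878163 r 0.1450020213001215
side -80 -1 15 [0.09   0.0971 0.1006]
side -80 1 38 [0.091  0.0979 0.1016]
side -55 1 22 [0.0899 0.0953 0.0994]
side -35 -1 5 [0.092  0.0963 0.0976]
side -35 1 19 [0.0879 0.0943 0.0974]
side -15 1 24 [0.0845 0.0913 0.0955]
side 5 1 24 [0.0847 0.0907 0.0947]
side 25 1 17 [0.081  0.0866 0.0917]
side 45 -1 11 [0.0812 0.0855 0.0888]
side 45 1 19 [0.0793 0.0858 0.0897]
top -80 1 29 [0.0981 0.1031 0.1055]
top -55 1 35 [0.098  0.1009 0.1029]
top -35 -1 13 [0.0929 0.0967 0.1017]
top -35 1 35 [0.0959 0.0998 0.1017]
top -15 -1 36 [0.0945 0.097  0.0996]
top -15 1 35 [0.0946 0.0976 0.101 ]
top 5 -1 37 [0.0937 0.0959 0.0984]
top 5 1 43 [0.0927 0.0961 0.0986]
top 25 -1 37 [0.0889 0.093  0.0962]
top 25 1 33 [0.0899 0.0944 0.0962]
top 45 -1 37 [0.0874 0.0915 0.094 ]
top 45 1 33 [0.0885 0.0921 0.0943]
```

The arm slope from depth is about 0.09 rad, so the stack is about 66 mm high. One spacer would give about 58 mm, so two is the right number. The handle push is 21 N and steady, so I'm handing in.

```bash
python3 -m handwheel '{"deltas":[[-0.9,0,0,0,0],[-0.9,0,0,0,0]]}'; python3 -c "
from workcell import hand_in
print(hand_in())"
```

```text
clock: 24.85
tcp_pos: [0.4218, -0.3185, 0.1451]
orientation: [0.001, 0.78, 0.626, -0.0]
wrist_force: [-1.5, 0.7, 22.0]
finger_gap: 0.0099
grip_force: 72.2
the job is handed in; nothing more can be done
None
```

I handed the job in at 24.9 s: two spacers are stacked on the specimen, each within about 2.5 mm of centre, and the arm is held down by its bar with about 22 N at about 0.06–0.09 rad, so the foot bites on the stack; no verdict came back.

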